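Put the chromatography columns back in their trays

TASK

Put each of the four steel chromatography columns away in the moulded tray that is made for it - long thin, short thin, long thick and short thick - so that it lies fully down in its own recess. Lay the columns in, do not drop them (their packing cracks), and leave the brown glass vial and the glass beaker standing where they are.

Things in the scene. Friction and masses are not known exactly. Their poses are not given: they have to be found in the camera images.
- long_thin_center (a point): The long thin column: a steel tube 10 mm thick, 172 mm long over all, with a hexagon nut (16 mm across flats, 15 mm long) near each end and a beige plug 7 mm long outside each nut; 128 mm of tube between the nuts. It lies on the nuts' flats, the tube's underside 3 mm up. The point: its middle, on the tube's axis, 8 mm above what it lies on. y along the tube; same either way round.
- short_thin_center (a point): The short thin column: a steel tube 10 mm thick, 96 mm long over all, with a hexagon nut (16 mm across flats, 15 mm long) near each end and a beige plug 7 mm long outside each nut; 52 mm of tube between the nuts. It lies on the nuts' flats, the tube's underside 3 mm up. The point: its middle, on the tube's axis, 8 mm above what it lies on. y along the tube; same either way round.
- long_thick_center (a point): The long thick column: a steel tube 20 mm thick, 136 mm long over all, with a hexagon nut (28 mm across flats, 15 mm long) near each end and a beige plug 7 mm long outside each nut; 92 mm of tube between the nuts. It lies on the nuts' flats, the tube's underside 4 mm up. The point: its middle, on the tube's axis, 14 mm above what it lies on. y along the tube; same either way round.
- short_thick_center (a point): The short thick column: a steel tube 20 mm thick, 88 mm long over all, with a hexagon nut (28 mm across flats, 15 mm long) near each end and a beige plug 7 mm long outside each nut; 44 mm of tube between the nuts. It lies on the nuts' flats, the tube's underside 4 mm up. The point: its middle, on the tube's axis, 14 mm above what it lies on. y along the tube; same either way round.
- tray_long_thin: Tray for the long thin column: grey plastic, fixed, 54 x 214 mm, 19 mm high, one recess along y. Its floor, 24 x 184 mm, is 8 mm above the bench; sides and ends slope out 9 mm up to the rim and guide the column in. A finger gap, 46 mm along y, cuts across the middle down to 3 mm above the bench. Origin: middle of the underside, on the bench; z up. Same either way round.
- tray_short_thin: Tray for the short thin column: grey plastic, fixed, 54 x 138 mm, 19 mm high, one recess along y. Its floor, 24 x 108 mm, is 8 mm above the bench; sides and ends slope out 9 mm up to the rim and guide the column in. A finger gap, 46 mm along y, cuts across the middle down to 3 mm above the bench. Origin: middle of the underside, on the bench; z up. Same either way round.
- tray_long_thick: Tray for the long thick column: grey plastic, fixed, 68 x 178 mm, 28 mm high, one recess along y. Its floor, 38 x 148 mm, is 8 mm above the bench; sides and ends slope out 9 mm up to the rim and guide the column in. A finger gap, 46 mm along y, cuts across the middle down to 3 mm above the bench. Origin: middle of the underside, on the bench; z up. Same either way round.
- tray_short_thick: Tray for the short thick column: grey plastic, fixed, 68 x 130 mm, 28 mm high, one recess along y. Its floor, 38 x 100 mm, is 8 mm above the bench; sides and ends slope out 9 mm up to the rim and guide the column in. A finger gap, 46 mm along y, cuts across the middle down to 3 mm above the bench. Origin: middle of the underside, on the bench; z up. Same either way round.
- vial_center (a point): A small brown glass vial with a white cap, 22 mm across and 52 mm high, standing among the columns and trays. The point is its middle, 26 mm above the bench; z up.
- beaker_center (a point): A small empty glass beaker, 42 mm across and 58 mm high, standing beyond the trays. The point is its middle, 29 mm above the bench; z up.
Mind the look-alikes: they are no part of the job. Leave any orange or red look-alike of the part that bears short_thick_center alone.

How it is judged:
By the outcome, as a careful person would: the job done as asked, in the order asked, and still so for the second after the job is handed in, with the robot touching nothing.
It also fails if it takes over 99 s, if anything falls off the work surface, if the arm or the gripper's body presses on something with over 40 N, if the wrist force passes 120 N, or if a joint passes its speed limit or range.

ROBOT

A 7-joint arm with a two-finger parallel gripper is mounted at the origin on the work surface. World frame = base frame: x ahead of the robot, y to its left, z up, the work surface at z = 0. Lengths are in mm, angles in rad, forces in N, time in s.
With the tool pointing down it reaches from about 400 to 875 mm from the base axis. Payload 4.4 kg.
Tool frame: the origin (TCP) lies midway between the tips of the shut fingers; the grasp point (between the pads) lies 19 mm behind it; z points along the fingers, y is the line along which they close (so a half turn about z gives the same grasp; the last joint's range is limited). The gripper opens to 85 mm and grips with 20 to 120 N. Pads are 22 mm wide; open, the fingers measure 114 mm over their backs; the gripper's body (76 mm by 85 mm) begins 54 mm behind the grasp point. The pads swing forward as they close: fully open they stand 13 mm farther back than shut.
Start: joints at [1.197, 0.628, 0.038, 1.517, -0.027, 0.996, -0.02], TCP at [196.955, -619.457, 193.113] pointing down, gripper open.
Joint ranges: [-3.06, 3.06], [-0.37, 2.12], [-1.25, 1.32], [0.18, 2.47], [-1.1, 4.24], [0.23, 1.98], [-2.94, 2.94]. Speed limits (rad/s): [2.57, 2.57, 3.14, 3.14, 3.14, 3.14, 3.14].

INTERFACE

Orientations are given as a rotation vector (axis times angle).
In Python, from plant import monitor, eyes, job gives the robot as it stands. The module is installed in compiled form; this text tells all that it offers.
- The arm moves only by the tool drive_tool, never from a script. Its argument "commands" is a list that holds one entry, the list of rows, each a list of 7 numbers: the shift along the tool's x, y, z in mm, then the turn, a rotation vector about the tool's x, y, z in degrees, then the finger opening in mm, from 0 to 85.4. In form: [[[dx, dy, dz, ax, ay, az, fingers], ...]]. A call has exactly 8 rows; each row is the pose to reach, as a shift and turn from the pose commanded when the call began, along the tool's axes at that moment; what a row does not reach only later rows make up. A row lasts 1/8 s, in which the tool goes at most 62.5 mm and 10.7 degrees, less where a joint would pass 70% of its speed; a pose out of reach is approached as far as the arm can. A call with a gripper value outside its range is refused whole. The fingers move at their own pace and stop on an object; "newtons" is the grip in N (left out, the last holds). Time passes only in rows, so rows that repeat a pose let the fingers close, or fill a call up. It gives the time, the measured TCP pose, the force, the opening and the grip force at its end, in the units of the state.
- monitor.get_obs(): the state, without advancing time (a new reading comes with each control period).
- eyes.camera(name): name is "scene" or "top" or "wrist"; returns (picture, depth): 384x512x3 uint8, red, green, blue; 384x512 float32, mm along the optical axis (not along the pixel's ray), 0 where there is no reading.
- eyes.camera_info(name): a dict with "camera_matrix" (3x3 intrinsics, pixels), "eye" and "orientation" of the camera in the world. Camera axes: x right, y up, looking along -z (the intrinsics and any distortion apply to the point x, -y, -z); pixel columns grow to the right and rows downward; lengths in mm; the calibration is good to about 2 mm. The wrist camera is an equidistant fisheye: a pixel r from the principal point sees the ray r / f radians off the axis. A picture is of the moment at which its call begins: read the wrist's pose just before it. camera_info takes no time and is no camera call; for the wrist camera it gives the pose at the moment of the call.
- job.hand_in(): hands the job in; it is judged then, once.
The state is a dict: "time_s": time; "q": joint angles; "qvel": joint speeds; "joint_efforts": joint torques, N m; "position": TCP position; "tcp_rot": TCP orientation; "wrist_force": force on the tool from outside, world axes, zero at the start; "ft_torque": the same for the moment, N m; "gripper_width": opening from 0.0 (shut) to 1.0 (fully open); "grip_force": force on a finger pad.
Only numpy, scipy, OpenCV 4.12 (cv2) and the standard library are available. Lean on these libraries where they do the work, as an engineer would, in place of code of your own. Each camera call takes 0.05 s, during which the arm holds its last target. There are 200 camera calls.

## Working session

There is one attempt and no reset: what is moved stays moved. The work goes in short steps, Python scripts to look and compute and a tool call to move; the robot and the scene stay as the last step left them, time stands still between calls to the robot, and variables do not carry over. Pictures are saved under pics/ and viewed, at most 14 in all, crops included, and the job is handed in when it is done.

Besides the shell and the picture viewer there is one more tool, called after "Emit:" as name([rows], argument=value, ...), one row to a line, values as JSON. drive_tool: Moves the arm, as the interface text tells. Its arguments: {"type":"object","properties":{"commands":{"type":"array"},"newtons":{"type":"number"}},"required":["commands"]}

```bash
mkdir -p pics
python3 - <<'E'
from plant import monitor, eyes, job
import cv2,numpy as np
print(monitor.get_obs())
for n in ("top","scene"):
    p,d=eyes.camera(n); cv2.imwrite(f"pics/{n}0.png",p[:,:,::-1]); np.savez(f"{n}0.npz",p=p,d=d)
    print(n,eyes.camera_info(n), d[200,250])
print(eyes.camera_info("wrist"))
E
```

```text
{'time_s': 0.0, 'q': array([ 1.1971887 ,  0.62936169,  0.03843217,  1.51839269, -0.02701216,
        0.9963061 , -0.02000157]), 'qvel': array([ 0.00037231, -0.00048813,  0.00051493, -0.00082674, -0.0004111 ,
       -0.00182917, -0.00246828]), 'joint_efforts': array([-2.58227556e-04, -5.63399827e+01,  1.22619711e+00, -1.93445742e+01,
        1.10707461e-02,  1.06351831e-02, -2.65131609e-05]), 'position': array([ 196.74817013, -618.75439953,  192.17100958]), 'tcp_rot': array([-3.10255706e+00, -4.81300166e-01,  4.86758301e-04]), 'wrist_force': array([ 0.77926124,  0.02080679, -0.36754097]), 'ft_torque': array([0.01190823, 0.00341979, 0.04979747]), 'grip_force': 0.0, 'gripper_width': 0.9997680275283739}
top {'camera_matrix': array([[364.44728119,   0.        , 251.42877059],
       [  0.        , 364.44728119, 198.70231913],
       [  0.        ,   0.        ,   1.        ]]), 'eye': array([ 351.17710114,  -47.79628376, 1036.7236341 ]), 'orientation': array([ 0.12740332, -0.14321184, -1.5506732 ])} 1052.5425
scene {'camera_matrix': array([[348.36613327,   0.        , 250.35142236],
       [  0.        , 348.36613327, 188.38918691],
       [  0.        ,   0.        ,   1.        ]]), 'eye': array([1075.35013346,  473.2866448 ,  605.04221212]), 'orientation': array([0.42696398, 1.07572423, 2.12746311])} 965.0703
{'camera_matrix': array([[297.31863964,   0.        , 258.84277579],
       [  0.        , 297.31863964, 188.65328587],
       [  0.        ,   0.        ,   1.        ]]), 'eye': array([ 261.66307685, -597.65786547,  373.22321692]), 'orientation': array([-0.23609265,  0.17338958, -1.25437131])}
```

View pics/top0.png

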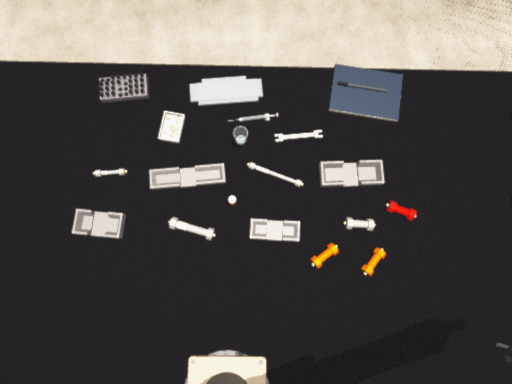

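View pics/scene0.png

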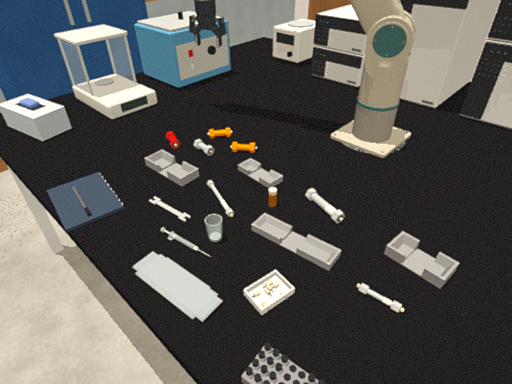

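```bash
cat > h.py <<'E'
import cv2,numpy as np
from scipy.spatial.transform import Rotation as R
from plant import monitor, eyes, job
def rays(info,uv,fish=False):
    K=info["camera_matrix"];uv=np.asarray(uv,float).reshape(-1,2)
    a=(uv-[K[0,2],K[1,2]])/[K[0,0],K[1,1]]
    if fish:
        t=np.linalg.norm(a,axis=1)+1e-9; a=a*(np.tan(t)/t)[:,None]
    c=np.c_[a[:,0],-a[:,1],-np.ones(len(a))]
    return R.from_rotvec(info["orientation"]).apply(c)
def onplane(info,uv,z,fish=False):
    r=rays(info,uv,fish);e=info["eye"]
    return e+r*((z-e[2])/r[:,2])[:,None]
def cloud(info,d,fish=False):
    v,u=np.mgrid[:d.shape[0],:d.shape[1]]
    r=rays(info,np.c_[u.ravel(),v.ravel()],fish)
    return (info["eye"]+r*d.reshape(-1,1)).reshape(*d.shape,3)
E
python3 - <<'E'
from h import *
f=np.load("top0.npz");p,d=f["p"],f["d"];I=eyes.camera_info("top")
P=cloud(I,d)
print("bench z",np.median(P[290:330,60:150,2]),P[290:330,60:150,2].std(),np.median(P[120:130,300:440,2]))
m=((p.max(2)>70)).astype(np.uint8); m[:75]=0; m[340:]=0
n,L,S,C=cv2.connectedComponentsWithStats(m)
for i in range(1,n):
    if S[i,4]<40: continue
    vv,uu=np.nonzero(L==i); z=P[vv,uu,2]
    h=np.percentile(z,90)
    X=onplane(I,np.c_[uu,vv],8 if h<22 else 14)[:,:2].astype(np.float32)
    r=cv2.minAreaRect(X); c=np.cov(X.T); w,V=np.linalg.eigh(c)
    print(C[i].round(1),S[i,4],"z",np.percentile(z,[10,50,90]).round(1),"mean",X.mean(0).round(1),"rect",np.round(r[0],1),np.round(r[1],1),"ang",np.degrees(np.arctan2(V[1,1],V[0,1])).round(1), p[vv,uu].mean(0).round())
E
```

```text
bench z 0.24668739545325025 71.08347252848625 -0.47192266999093135
[123.6  88. ] 1008 z [14.5 23.  37. ] mean [859.9 331.1] rect [862.5 333.1] [ 80.4 146.4] ang 95.6 [130. 123. 122.]
[225.7  90.1] 1884 z [ 1.9 16.4 21.6] mean [862.3  25.7] rect [863.8  26. ] [ 89.3 223. ] ang 95.2 [217. 218. 216.]
[367.1  95.8] 2925 z [ 8.5 11.5 14.5] mean [ 852.9 -402.2] rect [ 862.3 -397.6] [211.5 153.6] ang 90.6 [ 93. 102. 119.]
[171.  126.4] 723 z [ 0.3  4.8 15.8] mean [743.9 184.4] rect [744.3 184.6] [69.9 96.4] ang 171.5 [218. 217. 211.]
[257.6 116.9] 219 z [-1.7  9.3 14.6] mean [778.6 -71.6] rect [780.1 -68.5] [ 25.4 129.1] ang 97.7 [155. 156. 151.]
[240.2 134.3] 246 z [ 1.7 31.4 57.8] mean [721.3 -20.9] rect [720.6 -18.9] [46.7 58.3] ang -175.2 [135. 138. 138.]
[298.2 135.4] 363 z [-1.7  2.4  6.1] mean [ 723.2 -192.5] rect [ 723.4 -192.6] [ 29.4 146.3] ang 96.7 [191. 189. 185.]
[351.3 172.7] 1671 z [ 1.1  8.3 26.9] mean [ 611.1 -344.9] rect [ 611.2 -345.5] [ 79.9 188.1] ang 93.4 [193. 186. 180.]
[274.6 173.7] 353 z [-1.1 10.3 15.2] mean [ 605.4 -122.8] rect [ 605. -123.] [176.1  22.4] ang 70.
[... 492 characters left out ...]
8.  223.2] 1355 z [ 1.4  8.9 27.6] mean [452.9 372. ] rect [453.4 371.6] [143.8  75.5] ang 85.2 [187. 179. 173.]
[191.2 227.9] 489 z [-0.1 21.5 27.6] mean [443.7 111. ] rect [443.5 110.2] [140.1  36.2] ang 74.6 [200. 196. 190.]
[274.5 229.6] 1114 z [ 0.5  7.7 19.3] mean [ 443.3 -123.4] rect [ 443.5 -123.6] [145.1  62.5] ang 87.9 [208. 202. 197.]
[359.4 223.4] 323 z [ 0.4 20.7 27.6] mean [ 463.9 -362.9] rect [ 463.7 -361.7] [90.6 34.7] ang 88.0 [193. 189. 181.]
[324.3 255.1] 352 z [-0.5 20.9 27.4] mean [ 374.  -261.8] rect [ 374.  -261.4] [37.7 92.5] ang 127.9 [209. 140.  23.]
[373.3 261. ] 351 z [-1.  21.2 27.5] mean [ 359.8 -397.9] rect [ 359.6 -397.2] [36.8 93.4] ang 143.0 [209. 137.  22.]
```

```bash
cat >> h.py <<'E'
def delta(x,y,z,yaw):
    o=monitor.get_obs();p=o["position"];M=R.from_rotvec(o["tcp_rot"])
    t=np.radians(yaw)
    T=R.from_matrix(np.c_[[np.cos(t),np.sin(t),0],[np.sin(t),-np.cos(t),0],[0,0,-1]])
    s=M.inv().apply(np.array([x,y,z])-p); r=(M.inv()*T).as_rotvec(degrees=True)
    X=M.as_matrix()[:,0]
    print("t",round(o["time_s"],2),"pos",p.round(1),"yaw",np.degrees(np.arctan2(X[1],X[0])).round(1),"F",o["wrist_force"].round(1),"w",round(o["gripper_width"]*85.4,1),"g",round(o["grip_force"],1))
    print("to",(x,y,z,yaw),"shift",s.round(1),"turn",r.round(1))
E
python3 -c "
from h import *
delta(530,-330,260,80)
delta(530,-330,260,80)
I=eyes.camera_info('wrist');print(R.from_rotvec(I['orientation']).as_matrix().round(2))"
```

```text
t 0.1 pos [ 196.8 -618.8  192.3] yaw 17.6 F [0.7 0.7 0.3] w 85.7 g 0.0
to (530, -330, 260, 80) shift [ 405.1 -174.4  -67.4] turn [ -0.1  -0.1 -62.4]
t 0.1 pos [ 196.8 -618.8  192.3] yaw 17.6 F [0.7 0.7 0.3] w 85.7 g 0.0
to (530, -330, 260, 80) shift [ 405.1 -174.4  -67.4] turn [ -0.1  -0.1 -62.4]
[[ 0.3   0.92  0.26]
 [-0.95  0.29  0.08]
 [-0.   -0.27  0.96]]
```

Emit:
drive_tool([
  [[50, -20, -8, 0, 0, -8, 85], [108, -46, -18, 0, 0, -18, 85], [165, -72, -28, 0, 0, -27, 85], [222, -96, -38, 0, 0, -36, 85], [280, -121, -48, 0, 0, -45, 85], [336, -145, -58, 0, 0, -54, 85], [380, -164, -64, 0, 0, -61, 85], [405, -174, -67, 0, 0, -62, 85]],
])

```text
time_s: 1.1
position: [532.8, -327.4, 260.2]
tcp_rot: [-2.407, -2.018, -0.003]
wrist_force: [-0.6, -0.2, -0.1]
gripper_width: 0.99
grip_force: 0.0
```

```bash
cat >> h.py <<'E'
def look(name):
    I=eyes.camera_info("wrist");p,d=eyes.camera("wrist")
    cv2.imwrite(f"pics/{name}.png",p[:,:,::-1]);np.savez(name+".npz",p=p,d=d,**I);return I,p,d
def obj(I,p,d,x,y,kind,ang,L,W,fish=True,zs=None):
    """kind 'col'/'tray': centre+angle from depth points in a box about x,y; ang in deg of long axis"""
    P=cloud(I,d,fish); ok=(d>0)
    t=np.radians(ang);u=np.array([np.cos(t),np.sin(t)]);n=np.array([-u[1],u[0]])
    lo,hi=zs
    for k in range(4):
        D=P[...,:2]-[x,y];a=D@u;b=D@n
        m=ok&(abs(a)<L/2+12)&(abs(b)<W/2+10)&(P[...,2]>lo)&(P[...,2]<hi)
        Q=P[m][:,:2].astype(np.float32)
        if len(Q)<20: print("few",len(Q));return
        s=np.percentile(Q@u,[1,99]);q=np.percentile(Q@n,[1,99])
        c=u*s.mean()+n*q.mean();x,y=c
        r=cv2.minAreaRect(Q);e=cv2.boxPoints(r);e1,e2=e[1]-e[0],e[2]-e[1]
        if kind=="tray": v=e1 if np.hypot(*e1)>np.hypot(*e2) else e2
        else:
            _,V=np.linalg.eigh(np.cov(Q.T));v=V[:,1]
        v=v/np.hypot(*v); v=v*np.sign(v@u);u=v;n=np.array([-u[1],u[0]])
    print(kind,"c",c.round(1),"rect",np.round(r[0],1),np.round(sorted(r[1]),1),"ang",np.degrees(np.arctan2(u[1],u[0])).round(1),"n",len(Q),"z95",np.percentile(P[m][:,2],95).round(1))
A={"cLT":("col",605,-123,70,172,16,(5,25)),"cST":("col",602,354,94,96,16,(5,25)),"cLK":("col",443.5,110.5,74.6,136,28,(8,35)),"cSK":("col",464,-362,88,88,28,(8,35)),
"tLT":("tray",594.5,131,96,214,54,(14,24)),"tST":("tray",443.4,-123.5,88,138,54,(14,24)),"tLK":("tray",611,-345,93.5,178,68,(22,35)),"tSK":("tray",453,372,85,130,68,(22,35))}
def see(I,p,d,names,fish=True):
    for k in names:
        kind,x,y,a,L,W,z=A[k];print(k,end=" ");obj(I,p,d,x,y,kind,a,L,W,fish,z)
E
python3 -c "
from h import *
f=np.load('top0.npz');see(eyes.camera_info('top'),f['p'],f['d'],A,False)
delta(605,-123,200,70)
I,p,d=look('w1');see(I,p,d,['cSK','tLK','cLT','tST'])"
```

```text
cLT col c [ 605.3 -123.6] rect [ 606.5 -119.2] [ 20.7 179.6] ang 69.8 n 236 z95 17.0
cST col c [602.3 353.3] rect [600.2 358. ] [ 22.5 105.9] ang 94.7 n 154 z95 18.2
cLK col c [443.4 108.6] rect [443.9 109.6] [ 32.1 135.5] ang 74.6 n 385 z95 29.2
cSK col c [ 464.2 -361.2] rect [ 465.2 -361.4] [32.1 88.5] ang 86.7 n 263 z95 28.7
tLT tray c [593.9 128.5] rect [594.1 128.5] [ 56.  213.8] ang 96.3 n 527 z95 21.7
tST tray c [ 443.4 -123.2] rect [ 443.7 -123.2] [ 54.7 138. ] ang 87.5 n 328 z95 21.5
tLK tray c [ 610.3 -342.7] rect [ 610.3 -342.8] [ 69.5 179.8] ang 93.2 n 400 z95 29.6
tSK tray c [452.8 369.1] rect [453.  369.6] [ 68.4 132. ] ang 85.3 n 334 z95 30.5
t 1.1 pos [ 532.8 -327.4  260.2] yaw 80.0 F [-0.6 -0.2 -0.1] w 84.5 g 0.0
to (605, -123, 200, 70) shift [213.8  35.5  60.7] turn [ 0.  -0.1 10. ]
cSK col c [ 462.5 -363. ] rect [ 462.6 -363.3] [32.6 87. ] ang 86.5 n 901 z95 28.6
tLK tray c [ 608.2 -344.3] rect [ 608.3 -344.4] [ 69.  179.2] ang 92.8 n 1592 z95 29.0
cLT col c [ 592.5 -155. ] rect [ 593.2 -155.3] [ 17.9 107.2] ang 70.2 n 531 z95 16.5
tST tray c [ 441.2 -129.3] rect [ 441.5 -128.3] [ 55.6 131.3] ang 87.7 n 893 z95 20.3
```

View pics/w1.png

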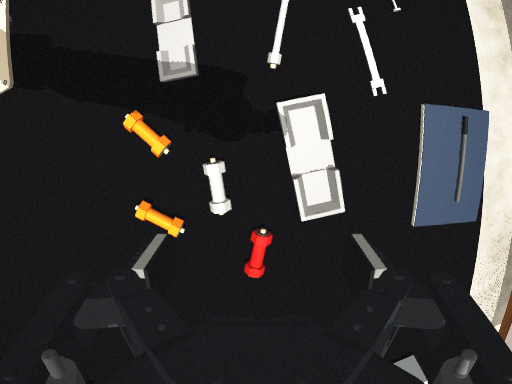

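Emit:
drive_tool([
  [[40, 7, 18, 0, 0, 2, 85], [85, 14, 40, 0, 0, 4, 85], [130, 21, 62, 0, 0, 6, 85], [175, 29, 85, 0, 0, 8, 85], [205, 34, 104, 0, 0, 10, 85], [213.8, 35.5, 110, 0, 0, 10, 85], [213.8, 35.5, 110, 0, 0, 10, 85], [213.8, 35.5, 110, 0, 0, 10, 85]],
])

```text
time_s: 2.15
position: [603.5, -129.7, 150.9]
tcp_rot: [2.58, 1.789, -0.0]
wrist_force: [0.8, -0.1, -0.5]
gripper_width: 0.994
grip_force: 0.0
```

```bash
python3 -c "
from h import *
I,p,d=look('w2');see(I,p,d,['cLT','tST'])
delta(605,-123,150,70)"
```

```text
cLT col c [ 603.1 -124.1] rect [ 602.8 -124.6] [ 17.8 171.8] ang 69.9 n 1547 z95 16.3
tST tray c [ 441.9 -113.8] rect [ 441.7 -115.6] [ 56.7 120.6] ang 87.7 n 1096 z95 20.1
t 2.2 pos [ 603.5 -129.6  150.9] yaw 69.5 F [ 0.2  0.5 -0.7] w 85.4 g 0.0
to (605, -123, 150, 70) shift [ 6.7 -0.9  0.9] turn [ 0.1  0.1 -0.5]
```

Emit:
drive_tool([
  [[5.2, -2, 20, 0, 0, -0.4, 85], [5.2, -2, 55, 0, 0, -0.4, 85], [5.2, -2, 90, 0, 0, -0.4, 75], [5.2, -2, 118, 0, 0, -0.4, 60], [5.2, -2, 135, 0, 0, -0.4, 50], [5.2, -2, 144, 0, 0, -0.4, 45], [5.2, -2, 148, 0, 0, -0.4, 45], [5.2, -2, 148, 0, 0, -0.4, 45]],
])

```text
time_s: 3.2
position: [604.1, -121.6, 2.7]
tcp_rot: [2.572, 1.802, 0.001]
wrist_force: [0.6, -0.7, -0.2]
gripper_width: 0.526
grip_force: 0.0
```

```bash
python3 -c "
from h import *
I,p,d=look('w3')
delta(603.5,-124,2,69.9)"
```

```text
t 3.25 pos [ 604.2 -121.6    2.9] yaw 70.0 F [-0.2  0.6 -0.1] w 44.8 g 0.0
to (603.5, -124, 2, 69.9) shift [-2.5  0.2  0.9] turn [ 0.1 -0.   0.1]
```

View pics/w3.png

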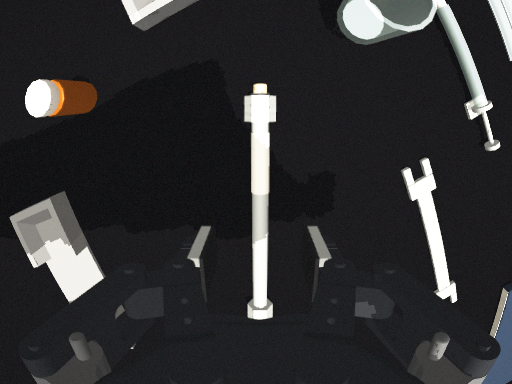

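Emit:
drive_tool([
  [[-2.5, 0, 0.5, 0, 0, 0, 45], [-2.5, 0, 0.8, 0, 0, 0, 20], [-2.5, 0, 0.8, 0, 0, 0, 4], [-2.5, 0, 0.8, 0, 0, 0, 4], [-2.5, 0, 0.8, 0, 0, 0, 4], [-2.5, 0, 0.8, 0, 0, 0, 4], [-2.5, 0, 0.8, 0, 0, 0, 4], [-2.5, 0, 0.8, 0, 0, 0, 4]],
], newtons=60)

```text
time_s: 4.25
position: [602.7, -123.8, 1.3]
tcp_rot: [2.573, 1.803, 0.0]
wrist_force: [0.4, 0.6, -0.1]
gripper_width: 0.047
grip_force: 0.0
```

```bash
python3 -c "
from h import *
delta(594,129.5,120,96)"
```

```text
t 4.25 pos [ 602.7 -123.8    1.3] yaw 70.0 F [ 0.4  0.6 -0.1] w 4.0 g 0.0
to (594, 129.5, 120, 96) shift [ 235.1  -94.6 -118.7] turn [  0.  -0. -26.]
```

```bash
python3 -c "
from h import *
I,p,d=look('w4')
see(I,p,d,['cLT'])
P=cloud(I,d,True)
for v in range(200,300,8): print(v,[tuple(P[v,u].round(0)) for u in (225,240,260)])
"
```

```text
cLT col c [ 604.3 -118.5] rect [ 604.7 -120.7] [ 18.5 163.5] ang 69.6 n 3830 z95 16.5
200 [(np.float64(585.0), np.float64(-107.0), np.float64(0.0)), (np.float64(594.0), np.float64(-110.0), np.float64(1.0)), (np.float64(608.0), np.float64(-110.0), np.float64(13.0))]
208 [(np.float64(583.0), np.float64(-112.0), np.float64(-0.0)), (np.float64(592.0), np.float64(-115.0), np.float64(1.0)), (np.float64(606.0), np.float64(-115.0), np.float64(13.0))]
216 [(np.float64(581.0), np.float64(-117.0), np.float64(0.0)), (np.float64(590.0), np.float64(-120.0), np.float64(-0.0)), (np.float64(604.0), np.float64(-120.0), np.float64(13.0))]
224 [(np.float64(579.0), np.float64(-122.0), np.float64(0.0)), (np.float64(588.0), np.float64(-125.0), np.float64(0.0)), (np.float64(602.0), np.float64(-125.0), np.float64(13.0))]
232 [(np.float64(576.0), np.float64(-128.0), np.float64(-1.0)), (np.float64(586.0), np.float64(-131.0), np.float64(1.0)), (np.float64(601.0), np.float64(-130.0), np.float64(13.0))]
240 [(np.float64(574.0), np.float64(-133.0), np.float64(0.0)), (np.float64(596.0), np.float64(-114.0), np.float
[... 647 characters left out ...]
at64(-108.0), np.float64(91.0)), (np.float64(600.0), np.float64(-110.0), np.float64(90.0)), (np.float64(591.0), np.float64(-157.0), np.float64(14.0))]
280 [(np.float64(595.0), np.float64(-108.0), np.float64(96.0)), (np.float64(600.0), np.float64(-110.0), np.float64(96.0)), (np.float64(588.0), np.float64(-164.0), np.float64(13.0))]
288 [(np.float64(599.0), np.float64(-103.0), np.float64(109.0)), (np.float64(603.0), np.float64(-105.0), np.float64(108.0)), (np.float64(586.0), np.float64(-170.0), np.float64(13.0))]
296 [(np.float64(599.0), np.float64(-104.0), np.float64(112.0)), (np.float64(602.0), np.float64(-106.0), np.float64(111.0)), (np.float64(584.0), np.float64(-177.0), np.float64(12.0))]
```

View pics/w4.png

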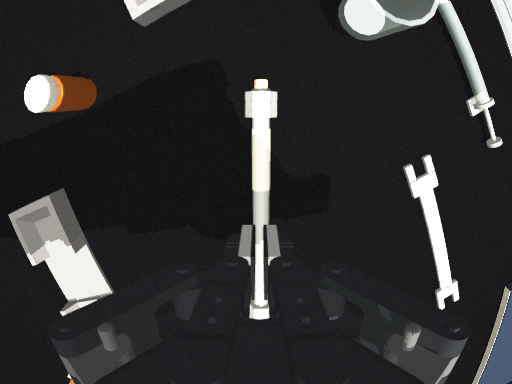

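Emit:
drive_tool([
  [[0, 0, 0, 0, 0, 0, 0], [0, 0, 0, 0, 0, 0, 0], [0, 0, 0, 0, 0, 0, 0], [0, 0, 0, 0, 0, 0, 0], [0, 0, 0, 0, 0, 0, 0], [0, 0, 0, 0, 0, 0, 0], [0, 0, 0, 0, 0, 0, 0], [0, 0, 0, 0, 0, 0, 0]],
], newtons=60)

```text
time_s: 5.3
position: [602.7, -123.8, 1.3]
tcp_rot: [2.573, 1.803, 0.0]
wrist_force: [0.4, 0.7, 0.2]
gripper_width: -0.002
grip_force: 0.0
```

```bash
python3 -c "
from h import *
I,p,d=look('w5'); cv2.imwrite('pics/w5c.png',cv2.resize(p[180:330,180:340,::-1],None,fx=4,fy=4))"
```

```text
(no output)
```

View pics/w5c.png

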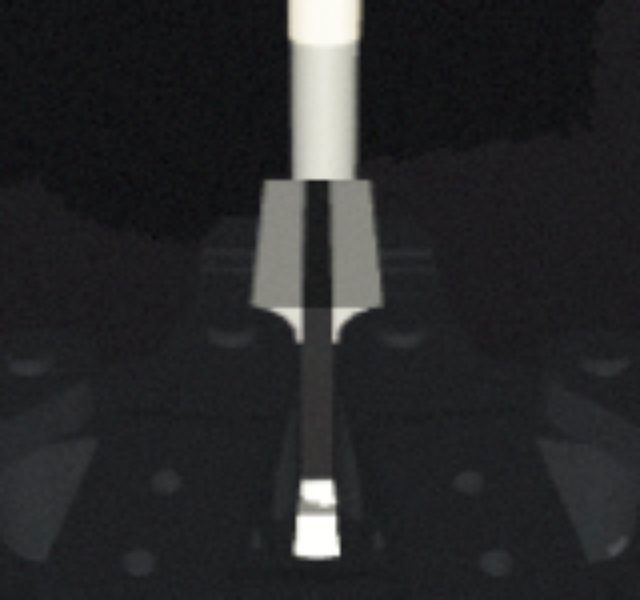

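```bash
python3 -c "
from h import *
f=np.load('w5.npz');I={k:f[k] for k in ('camera_matrix','eye','orientation')}
P=cloud(I,f['d'],True)
for v in range(218,268,3): print(v,[P[v,u].round(0).tolist() for u in (251,260,269)])
o=monitor.get_obs();print(o['position'],R.from_rotvec(o['tcp_rot']).as_matrix().round(3))
see(I,f['p'],f['d'],['cLT'])
"
```

```text
218 [[596.0, -124.0, 0.0], [604.0, -121.0, 14.0], [608.0, -128.0, -0.0]]
221 [[596.0, -126.0, -1.0], [603.0, -123.0, 13.0], [607.0, -130.0, -0.0]]
224 [[595.0, -128.0, -0.0], [602.0, -125.0, 12.0], [606.0, -132.0, 1.0]]
227 [[602.0, -112.0, 46.0], [606.0, -113.0, 48.0], [611.0, -115.0, 47.0]]
230 [[602.0, -112.0, 50.0], [606.0, -113.0, 50.0], [610.0, -115.0, 50.0]]
233 [[603.0, -111.0, 55.0], [606.0, -113.0, 54.0], [610.0, -115.0, 53.0]]
236 [[602.0, -112.0, 57.0], [606.0, -113.0, 58.0], [610.0, -115.0, 55.0]]
239 [[603.0, -112.0, 61.0], [606.0, -113.0, 61.0], [610.0, -115.0, 61.0]]
242 [[603.0, -112.0, 64.0], [606.0, -113.0, 64.0], [610.0, -115.0, 63.0]]
245 [[603.0, -112.0, 67.0], [606.0, -113.0, 67.0], [610.0, -114.0, 68.0]]
248 [[603.0, -112.0, 70.0], [606.0, -113.0, 69.0], [610.0, -115.0, 69.0]]
251 [[603.0, -112.0, 72.0], [606.0, -113.0, 73.0], [610.0, -114.0, 73.0]]
254 [[603.0, -112.0, 75.0], [606.0, -113.0, 75.0], [610.0, -114.0, 75.0]]
257 [[603.0, -112.0, 78.0], [606.0, -113.0, 78.0], [610.0, -114.0, 78.0]]
260 [[603.0, -111.0, 81.0], [606.0, -115.0, 76.0], [610.0, -113.0, 83.0]]
263 [[603.0, -111.0, 84.0], [605.0, -116.0, 78.0], [610.0, -114.0, 83.0]]
266 [[603.0, -111.0, 87.0], [605.0, -117.0, 77.0], [610.0, -114.0, 86.0]]
[ 602.66567603 -123.7983696     1.30996031] [[ 0.342  0.94  -0.   ]
 [ 0.94  -0.342  0.   ]
 [ 0.    -0.    -1.   ]]
cLT col c [ 604.9 -117.8] rect [ 602.3 -117.7] [ 18.5 159.6] ang 69.8 n 3035 z95 16.6
```

```bash
python3 -c "
from h import *
p,d=eyes.camera('scene');I=eyes.camera_info('scene');np.savez('s1.npz',p=p,d=d)
K=I['camera_matrix'];M=R.from_rotvec(I['orientation']).inv()
for q in ([602.7,-123.8,1.3],[602.7,-123.8,45],[602.7,-123.8,14]):
  c=M.apply(np.array(q)-I['eye']);print(q,K[0,0]*c[0]/-c[2]+K[0,2],-K[1,1]*c[1]/-c[2]+K[1,2])
cv2.imwrite('pics/s1c.png',cv2.resize(p[120:240,150:290,::-1],None,fx=5,fy=5))"
```

```text
[602.7, -123.8, 1.3] 219.75328824939908 199.69259722663068
[602.7, -123.8, 45] 218.5541536790158 187.07340086183038
[602.7, -123.8, 14] 219.41154957170363 196.096280694861
```

View pics/s1c.png

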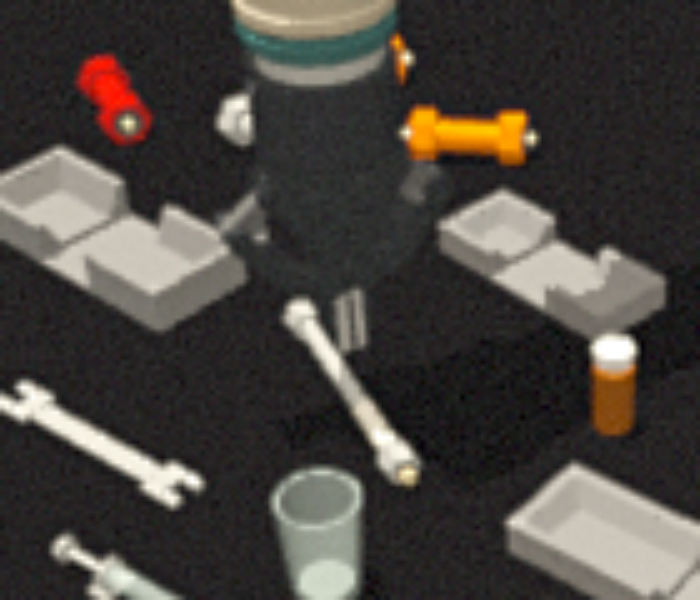

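Emit:
drive_tool([
  [[0, 0, 0, 0, 0, 0, 40], [0, 0, 0, 0, 0, 0, 40], [0, 0, 0, 0, 0, 0, 40], [0, 0, 10, 0, 0, 0, 40], [0, 0, 20, 0, 0, 0, 40], [0, 0, 30, 0, 0, 0, 40], [0, 0, 35, 0, 0, 0, 40], [0, 0, 35, 0, 0, 0, 40]],
])

```text
time_s: 6.4
position: [602.3, -123.7, -34.3]
tcp_rot: [-2.572, -1.802, 0.001]
wrist_force: [-0.3, -0.3, -0.3]
gripper_width: 0.469
grip_force: 0.0
```

```bash
cat >> h.py <<'E'
def tips():
    """height of the pads' lower edge, left and right, from wrist depth; bench and tube seen too"""
    I,p,d=look("tip");P=cloud(I,d,True)
    o=monitor.get_obs();X=R.from_rotvec(o["tcp_rot"]).as_matrix()
    Q=(P-o["position"])@X
    m=(d>0)&(abs(Q[...,0]-11)<4)&(abs(Q[...,1])<58)&(P[...,2]>3)&(Q[...,2]>-75)
    for s in (-1,1):
        k=m&(np.sign(Q[...,1])==s)&(abs(Q[...,1])>12*(o["gripper_width"]>.2))
        if k.sum()>9: print("side",s,"tip z",np.percentile(P[k][:,2],[0,2,5]).round(1),"y",np.percentile(Q[k][:,1],[5,50,95]).round(1),"n",k.sum())
E
python3 -c "
from h import *
tips();delta(602.7,-123.8,-41,69.9)
f=np.load('tip.npz');cv2.imwrite('pics/w6.png',f['p'][:,:,::-1])"
```

```text
side -1 tip z [ 6.1 10.2 11.5] y [-33.3 -24.9 -21. ] n 708
side 1 tip z [ 6.3 10.1 12.1] y [18.8 22.8 31.4] n 704
t 6.45 pos [ 602.6 -123.7  -33.9] yaw 70.0 F [-0.2 -0.1  0.1] w 39.9 g 0.0
to (602.7, -123.8, -41, 69.9) shift [-0.   0.1  7.1] turn [-0.   0.   0.1]
```

View pics/w6.png

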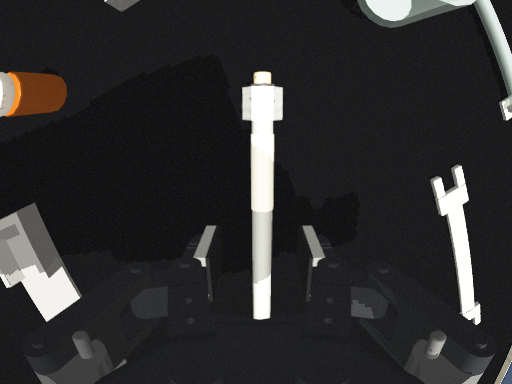

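Emit:
drive_tool([
  [[0, 0, 2, 0, 0, 0, 40], [0, 0, 4, 0, 0, 0, 30], [0, 0, 4, 0, 0, 0, 15], [0, 0, 4, 0, 0, 0, 0], [0, 0, 4, 0, 0, 0, 0], [0, 0, 4, 0, 0, 0, 0], [0, 0, 4, 0, 0, 0, 0], [0, 0, 4, 0, 0, 0, 0]],
], newtons=60)

```text
time_s: 7.45
position: [602.9, -123.9, -37.5]
tcp_rot: [2.573, 1.802, 0.0]
wrist_force: [-0.8, 0.3, 2.6]
gripper_width: 0.084
grip_force: 58.7
```

```bash
python3 -c "
from h import *
tips();delta(594,129.5,60,96)"
```

```text
side -1 tip z [4.3 7.  8.9] y [-16.7  -8.4  -1.1] n 853
side 1 tip z [5.1 6.9 8.8] y [ 1.3  7.  15.5] n 808
t 7.5 pos [ 602.9 -123.8  -37.5] yaw 70.0 F [0.3 0.1 3.1] w 7.3 g 58.7
to (594, 129.5, 60, 96) shift [235.1 -94.8 -97.5] turn [  0.   0. -26.]
```

Emit:
drive_tool([
  [[0, 0, 0, 0, 0, 0, 20], [0, 0, 0, 0, 0, 0, 25], [0, 0, 2, 0, 0, 0, 25], [0, 0, 4, 0, 0, 0, 25], [0, 0, 4, 0, 0, 0, 10], [0, 0, 4, 0, 0, 0, 0], [0, 0, 4, 0, 0, 0, 0], [0, 0, 4, 0, 0, 0, 0]],
], newtons=60)

```text
time_s: 8.5
position: [604.8, -124.4, -37.7]
tcp_rot: [2.57, 1.8, 0.004]
wrist_force: [-4.6, -0.6, 28.1]
gripper_width: 0.087
grip_force: 63.1
```

```bash
python3 -c "
from h import *
tips();delta(594,129.5,60,96)"
```

```text
side -1 tip z [4.4 6.8 8.6] y [-17.   -8.4  -1.2] n 867
side 1 tip z [4.6 6.8 8.7] y [ 1.2  7.2 15.6] n 821
t 8.55 pos [ 604.8 -124.4  -37.7] yaw 70.0 F [-4.9  0.5 28.2] w 7.4 g 63.1
to (594, 129.5, 60, 96) shift [234.9 -96.5 -98.2] turn [  0.2   0.1 -26. ]
```

Emit:
drive_tool([
  [[0, 0, -10, 0, 0, 0, 0], [0, 0, -30, 0, 0, 0, 0], [0, 0, -60, 0, 0, 0, 0], [0, 0, -85, 0, 0, 0, 0], [0, 0, -98, 0, 0, 0, 0], [0, 0, -102, 0, 0, 0, 0], [0, 0, -102, 0, 0, 0, 0], [0, 0, -102, 0, 0, 0, 0]],
], newtons=80)

```text
time_s: 9.55
position: [601.9, -123.7, 59.3]
tcp_rot: [-2.572, -1.802, 0.002]
wrist_force: [0.2, -0.3, -1.2]
gripper_width: 0.076
grip_force: 78.3
```

```bash
python3 -c "
from h import *
I,p,d=look('w7');cv2.imwrite('pics/w7.png',p[:,:,::-1])
P=cloud(I,d,True)
for v in range(60,225,15): print(v,P[v,262].round(0).tolist())
delta(594,129,60,96.3)"
```

```text
60 [640.0, -23.0, -0.0]
75 [631.0, -46.0, 109.0]
90 [629.0, -52.0, 114.0]
105 [626.0, -58.0, 114.0]
120 [624.0, -64.0, 113.0]
135 [622.0, -71.0, 109.0]
150 [620.0, -77.0, 110.0]
165 [617.0, -83.0, 109.0]
180 [615.0, -89.0, 111.0]
195 [613.0, -96.0, 111.0]
210 [610.0, -103.0, 110.0]
t 9.6 pos [ 602.  -123.6   59.4] yaw 70.0 F [ 0.7 -0.  -1.6] w 6.7 g 78.3
to (594, 129, 60, 96.3) shift [234.7 -93.7  -0.5] turn [ -0.1  -0.  -26.3]
```

View pics/w7.png

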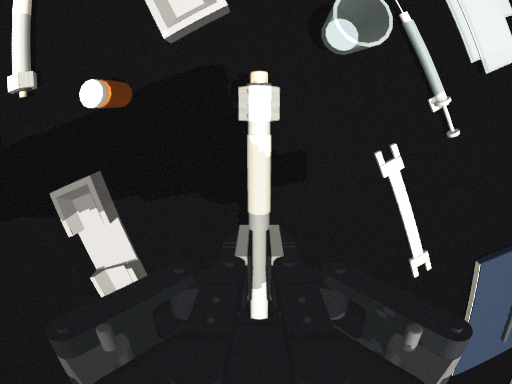

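Emit:
drive_tool([
  [[30, -12, 0, 0, 0, -3, 0], [72, -29, 0, 0, 0, -8, 0], [115, -46, 0, 0, 0, -13, 0], [157, -63, 0, 0, 0, -18, 0], [195, -78, 0, 0, 0, -22, 0], [223, -89, 0, 0, 0, -25, 0], [234.7, -93.7, 0, 0, 0, -26.3, 0], [234.7, -93.7, 0, 0, 0, -26.3, 0]],
])

```text
time_s: 10.6
position: [594.5, 128.9, 59.9]
tcp_rot: [-2.094, -2.341, 0.001]
wrist_force: [0.6, -0.1, -1.5]
gripper_width: 0.078
grip_force: 78.3
```

```bash
cat >> h.py <<'E'
def axis(I,d):
    """lateral offset and yaw of the held column in front of the fingers, tool frame"""
    P=cloud(I,d,True);o=monitor.get_obs();X=R.from_rotvec(o["tcp_rot"]).as_matrix()
    Q=(P-o["position"])@X
    m=(d>0)&(Q[...,0]>14)&(Q[...,0]<120)&(abs(Q[...,1])<18)&(Q[...,2]<-28)&(Q[...,2]>-75)
    q=Q[m]
    if len(q)<50: print("none",len(q));return
    a=np.polyfit(q[:,0],q[:,1],1);print("held: slope deg",np.degrees(a[0]).round(1),"y at 0",a[1].round(1),"front end x",np.percentile(q[:,0],99.5).round(1),"tilt deg",np.degrees(np.polyfit(q[:,0],q[:,2],1)[0]).round(1))
E
python3 -c "
from h import *
I,p,d=look('w8');axis(I,d);see(I,p,d,['tLT'])
P=cloud(I,d,True);m=(P[...,2]>14)&(P[...,2]<24)&(abs(P[...,0]-594)<50)&(P[...,1]>20)&(P[...,1]<245)
Q=P[m];
for y0 in range(30,240,15):
  k=Q[abs(Q[:,1]-y0)<7]
  if len(k)>5: print(y0,len(k),np.percentile(k[:,0],[1,99]).round(1))
print(np.percentile(Q[:,1],[0.5,99.5]))
delta(594,129,-20,96.3)"
```

```text
held: slope deg 0.0 y at 0 -1.0 front end x 86.4 tilt deg -1.5
tLT tray c [591.  131.1] rect [591.4 128.7] [ 55.  212.4] ang 96.1 n 4112 z95 20.3
30 49 [594.5 616.9]
90 63 [568.2 578.7]
105 212 [567.9 621.3]
150 204 [562.  615.6]
165 525 [560.3 614.9]
180 542 [558.3 613.2]
195 524 [556.7 611.7]
210 517 [555.2 609.8]
225 1041 [554. 608.]
[ 25.93425069 235.49858424]
t 10.65 pos [594.6 127.3  59.9] yaw 96.3 F [ 0.1 -1.3 -1.1] w 6.7 g 78.3
to (594, 129, -20, 96.3) shift [ 1.9 -0.4 79.9] turn [-0.1  0.1 -0. ]
```

Emit:
drive_tool([
  [[1.9, -1.6, 10, 0, 0, 0, 0], [1.9, -1.6, 30, 0, 0, 0, 0], [1.9, -1.6, 50, 0, 0, 0, 0], [1.9, -1.6, 66, 0, 0, 0, 0], [1.9, -1.6, 76, 0, 0, 0, 0], [1.9, -1.6, 82, 0, 0, 0, 0], [1.9, -1.6, 85, 0, 0, 0, 0], [1.9, -1.6, 87, 0, 0, 0, 0]],
])

```text
time_s: 11.65
position: [593.4, 130.7, -26.4]
tcp_rot: [2.095, 2.34, 0.001]
wrist_force: [-0.1, 0.1, -1.1]
gripper_width: 0.077
grip_force: 78.3
```

```bash
python3 -c "
from h import *
I,p,d=look('w9');axis(I,d);cv2.imwrite('pics/w9.png',p[:,:,::-1])
delta(592.8,129,-29.7,96.3)"
```

```text
held: slope deg 0.0 y at 0 0.2 front end x 104.3 tilt deg -1.4
t 11.7 pos [593.2 130.6 -26.6] yaw 96.3 F [ 0.5 -0.  -0.6] w 6.5 g 78.3
to (592.8, 129, -29.7, 96.3) shift [-1.5 -0.5  3.1] turn [ 0. -0.  0.]
```

View pics/w9.png

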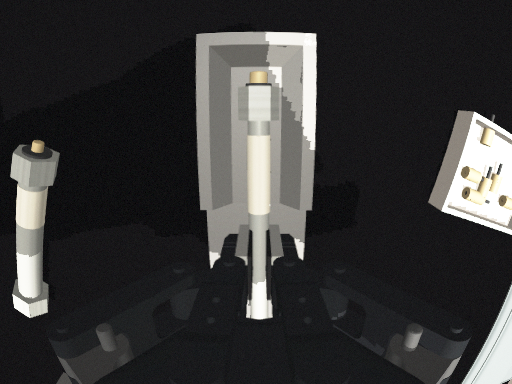

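Emit:
drive_tool([
  [[-1.5, -0.5, 1, 0, 0, 0, 0], [-1.5, -0.5, 2, 0, 0, 0, 0], [-1.5, -0.5, 2.8, 0, 0, 0, 0], [-1.5, -0.5, 3.2, 0, 0, 0, 0], [-1.5, -0.5, 3.6, 0, 0, 0, 0], [-1.5, -0.5, 4, 0, 0, 0, 0], [-1.5, -0.5, 4, 0, 0, 0, 0], [-1.5, -0.5, 4, 0, 0, 0, 0]],
])

```text
time_s: 12.7
position: [592.7, 128.9, -29.8]
tcp_rot: [2.095, 2.34, 0.0]
wrist_force: [-2.3, -0.6, 6.5]
gripper_width: 0.078
grip_force: 79.0
```

Emit:
drive_tool([
  [[0, 0, 0, 0, 0, 0, 12], [0, 0, 0, 0, 0, 0, 20], [0, 0, 0, 0, 0, 0, 26], [0, 0, 0, 0, 0, 0, 26], [0, 0, -15, 0, 0, 0, 26], [0, 0, -50, 0, 0, 0, 40], [0, 0, -100, 0, 0, 0, 60], [0, 0, -130, 0, 0, 0, 60]],
])

```text
time_s: 13.7
position: [593.8, 129.4, 102.9]
tcp_rot: [2.094, 2.339, 0.005]
wrist_force: [-0.4, -0.4, 0.4]
gripper_width: 0.703
grip_force: 0.0
```

```bash
python3 -c "
from h import *
I,p,d=look('w10');A['cLT']=('col',592,129,96.2,172,16,(20,40));see(I,p,d,['cLT','tLT','cST'])
delta(602,354,80,94.7)"
```

```text
cLT col c [591.6 129.4] rect [591.7 129.1] [ 14.9 168.9] ang 96.4 n 1440 z95 24.6
tLT tray c [591.7 128.3] rect [591.6 127.7] [ 55.2 213.9] ang 96.3 n 6595 z95 21.9
cST few 17
t 13.75 pos [596.  130.1 106.2] yaw 96.3 F [ 0.6 -0.2  2.5] w 59.8 g 0.0
to (602, 354, 80, 94.7) shift [221.9  30.4  26.8] turn [ 0.5 -0.1  1.6]
```

Emit:
drive_tool([
  [[35, 5, 2, 0, 0, 0, 60], [80, 12, 5, 0, 0, 0.5, 60], [125, 19, 10, 0, 0, 1, 60], [170, 26, 15, 0, 0, 1.6, 60], [205, 31, 19, 0, 0, 1.6, 60], [220, 33.5, 20, 0, 0, 1.6, 60], [222.7, 33.7, 20, 0, 0, 1.6, 60], [222.7, 33.7, 20, 0, 0, 1.6, 60]],
])

```text
time_s: 14.75
position: [602.2, 351.8, 79.6]
tcp_rot: [2.129, 2.308, -0.001]
wrist_force: [-0.2, -0.9, 0.4]
gripper_width: 0.705
grip_force: 0.0
```

```bash
python3 -c "
from h import *
I,p,d=look('w11');see(I,p,d,['cST','tSK'])
delta(601,354,-36.5,94.7)"
```

```text
cST col c [599.8 352.6] rect [599.6 351.9] [18.1 95.8] ang 94.6 n 1538 z95 16.7
tSK tray c [450.8 368.3] rect [450.3 368.1] [ 70.2 130.9] ang 85.2 n 2649 z95 28.5
t 14.8 pos [602.3 351.5  79.5] yaw 94.6 F [-0.1  0.2  0.3] w 59.8 g 0.0
to (601, 354, -36.5, 94.7) shift [  2.8  -1.2 116. ] turn [ 0.   0.1 -0.1]
```

Emit:
drive_tool([
  [[1.2, -2, 25, 0, 0, 0, 45], [1.2, -2, 55, 0, 0, 0, 40], [1.2, -2, 85, 0, 0, 0, 40], [1.2, -2, 103, 0, 0, 0, 40], [1.2, -2, 111, 0, 0, 0, 40], [1.2, -2, 115, 0, 0, 0, 40], [1.2, -2, 115.5, 0, 0, 0, 40], [1.2, -2, 115.5, 0, 0, 0, 40]],
])

```text
time_s: 15.8
position: [600.0, 355.4, -35.3]
tcp_rot: [2.128, 2.311, 0.002]
wrist_force: [-0.4, 0.2, 0.1]
gripper_width: 0.467
grip_force: 0.0
```

```bash
python3 -c "
from h import *
I,p,d=look('w12');cv2.imwrite('pics/w12.png',p[:,:,::-1])
delta(600.2,352.5,-36,94.6)"
```

```text
t 15.85 pos [600.  355.4 -35.3] yaw 94.7 F [ 0.6  0.8 -0.3] w 39.8 g 0.0
to (600.2, 352.5, -36, 94.6) shift [-2.9  0.   0.7] turn [ 0.1 -0.   0.1]
```

View pics/w12.png

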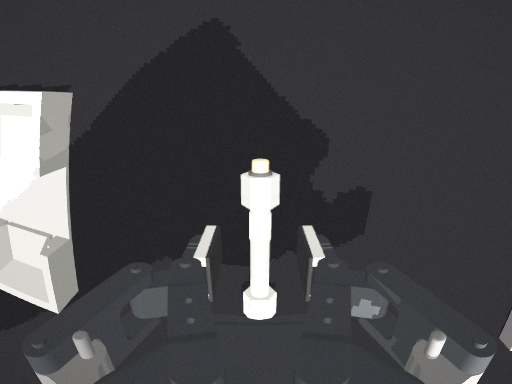

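Emit:
drive_tool([
  [[-2, 0, 0.5, 0, 0, 0, 40], [-2.9, 0, 0.7, 0, 0, 0, 40], [-2.9, 0, 0.7, 0, 0, 0, 20], [-2.9, 0, 0.7, 0, 0, 0, 0], [-2.9, 0, 0.7, 0, 0, 0, 0], [-2.9, 0, 0.7, 0, 0, 0, 0], [-2.9, 0, 0.7, 0, 0, 0, 0], [-2.9, 0, 0.7, 0, 0, 0, 0]],
], newtons=80)

```text
time_s: 16.85
position: [599.9, 352.2, -36.6]
tcp_rot: [2.128, 2.311, 0.001]
wrist_force: [0.1, -0.3, 3.8]
gripper_width: 0.074
grip_force: 78.4
```

```bash
python3 -c "
from h import *
delta(600,353,50,94.6)
delta(443,-123.5,50,87.6)"
```

```text
t 16.85 pos [599.9 352.2 -36.6] yaw 94.7 F [ 0.1 -0.3  3.8] w 6.3 g 78.4
to (600, 353, 50, 94.6) shift [  0.8   0.2 -86.6] turn [ 0.  -0.   0.1]
t 16.85 pos [599.9 352.2 -36.6] yaw 94.7 F [ 0.1 -0.3  3.8] w 6.3 g 78.4
to (443, -123.5, 50, 87.6) shift [-461.1 -195.6  -86.7] turn [ 0.  -0.   7.1]
```

Emit:
drive_tool([
  [[0, 0, -15, 0, 0, 0, 0], [0, 0, -45, 0, 0, 0, 0], [0, 0, -75, 0, 0, 0, 0], [-30, -13, -87, 0, 0, 0, 0], [-75, -32, -87, 0, 0, 1, 0], [-125, -53, -87, 0, 0, 2, 0], [-175, -74, -87, 0, 0, 3, 0], [-225, -95, -87, 0, 0, 4, 0]],
])

```text
time_s: 17.85
position: [523.3, 118.7, 50.9]
tcp_rot: [2.207, 2.235, 0.002]
wrist_force: [0.5, -0.6, -1.3]
gripper_width: 0.075
grip_force: 78.4
```

Emit:
drive_tool([
  [[-45, -21, 0, 0, 0, 0, 0], [-92, -42, 0, 0, 0, 1, 0], [-140, -62, 0, 0, 0, 1, 0], [-185, -82, 0, 0, 0, 2, 0], [-215, -101, 0, 0, 0, 3, 0], [-225, -108, 0, 0, 0, 3, 0], [-225, -110, 0, 0, 0, 3, 0], [-225, -110, 0, 0, 0, 3, 0]],
])

```text
time_s: 18.85
position: [417.6, -104.9, 50.4]
tcp_rot: [2.262, 2.179, 0.002]
wrist_force: [-0.3, 0.7, -0.8]
gripper_width: 0.079
grip_force: 78.4
```

```bash
python3 -c "
from h import *
I,p,d=look('w13');axis(I,d);see(I,p,d,['tST','cLK'])
delta(443,-123.5,-20,87.6)"
```

```text
held: slope deg 0.1 y at 0 -0.8 front end x 48.2 tilt deg 1.3
tST tray c [ 442.2 -110.2] rect [ 442.1 -111. ] [ 54.4 112.6] ang 87.8 n 2140 z95 20.3
cLK col c [429.5  45.7] rect [429.8  45.6] [ 4.7 19.9] ang 12.0 n 78 z95 18.5
t 18.9 pos [ 417.7 -104.8   50.3] yaw 87.9 F [ 0.1  0.5 -0.9] w 6.6 g 78.4
to (443, -123.5, -20, 87.6) shift [-17.8  25.8  70.3] turn [ 0.1 -0.   0.3]
```

Emit:
drive_tool([
  [[-4, 6, 5, 0, 0, 0, 0], [-10, 15, 15, 0, 0, 0.3, 0], [-15, 22, 25, 0, 0, 0.3, 0], [-17.8, 25.4, 32, 0, 0, 0.3, 0], [-17.8, 25.4, 35, 0, 0, 0.3, 0], [-17.8, 25.4, 35, 0, 0, 0.3, 0], [-17.8, 25.4, 35, 0, 0, 0.3, 0], [-17.8, 25.4, 35, 0, 0, 0.3, 0]],
])

```text
time_s: 19.9
position: [441.3, -125.1, 15.4]
tcp_rot: [2.27, 2.171, 0.0]
wrist_force: [-0.5, 0.2, -0.6]
gripper_width: 0.075
grip_force: 78.4
```

```bash
cat >> h.py <<'E'
def end(I,d,L,W,zr):
    """tray rim in tool frame: lateral middle near the front end, slope, and front end x minus L/2"""
    P=cloud(I,d,True);o=monitor.get_obs();X=R.from_rotvec(o["tcp_rot"]).as_matrix();Q=P-o["position"];z=P[...,2];Q=Q@X
    m=(d>0)&(abs(z-zr)<4)&(Q[...,0]>26)&(Q[...,0]<L/2+25)&(abs(Q[...,1])<W/2+15);q=Q[m]
    r=[]
    for x in np.arange(30,L/2-5,6):
        k=q[abs(q[:,0]-x)<4,1]
        if len(k)>15: r.append((x,*np.percentile(k,[1,99])))
    r=np.array(r);mid=(r[:,1]+r[:,2])/2;a=np.polyfit(r[:,0],mid,1)
    print("tray: width",(r[:,2]-r[:,1]).mean().round(1),"slope deg",np.degrees(a[0]).round(1),"y at 0",a[1].round(1),"mid at front",mid[-3:].round(1),"centre x",(np.percentile(q[:,0],99)-L/2).round(1))
E
python3 -c "
from h import *
I,p,d=look('w14');axis(I,d);end(I,d,138,54,19)
delta(442.6,-123.5,-26,87.6)"
```

```text
held: slope deg -0.1 y at 0 -0.7 front end x 48.3 tilt deg 1.5
tray: width 54.0 slope deg -0.4 y at 0 -0.1 mid at front [-0.5 -0.5 -0.6] centre x 0.9
t 19.95 pos [ 441.3 -125.1   15.4] yaw 87.4 F [ 0.3  0.3 -0.4] w 6.3 g 78.4
to (442.6, -123.5, -26, 87.6) shift [ 1.7  1.2 41.4] turn [ 0.   0.  -0.2]
```

Emit:
drive_tool([
  [[0.9, 0.5, 10, 0, 0, -0.4, 0], [0.9, 0.5, 22, 0, 0, -0.4, 0], [0.9, 0.5, 32, 0, 0, -0.4, 0], [0.9, 0.5, 38, 0, 0, -0.4, 0], [0.9, 0.5, 41.5, 0, 0, -0.4, 0], [0.9, 0.5, 43, 0, 0, -0.4, 0], [0.9, 0.5, 44, 0, 0, -0.4, 0], [0.9, 0.5, 44.6, 0, 0, -0.4, 0]],
])

```text
time_s: 20.95
position: [441.2, -124.0, -28.9]
tcp_rot: [2.263, 2.179, -0.001]
wrist_force: [-4.8, 1.5, 17.6]
gripper_width: 0.079
grip_force: 80.3
```

```bash
python3 -c "
from h import *
I,p,d=look('w15');axis(I,d);delta(442.6,-123.5,-28.6,87.6)"
```

```text
held: slope deg 0.0 y at 0 -0.0 front end x 119.3 tilt deg 11.2
t 21.0 pos [ 441.1 -124.   -28.9] yaw 87.9 F [-2.7  1.9 11.9] w 6.3 g 79.9
to (442.6, -123.5, -28.6, 87.6) shift [ 0.6  1.5 -0.3] turn [-0.   0.   0.3]
```

Emit:
drive_tool([
  [[0, 0, -0.4, 0, 0, 0, 0], [0, 0, -0.4, 0, 0, 0, 12], [0, 0, -0.4, 0, 0, 0, 20], [0, 0, -0.4, 0, 0, 0, 26], [0, 0, -0.4, 0, 0, 0, 26], [0, 0, -25, 0, 0, 0, 26], [0, 0, -70, 0, 0, 0, 40], [0, 0, -100, 0, 0, 0, 60]],
])

```text
time_s: 22.0
position: [441.9, -124.2, 72.0]
tcp_rot: [2.263, 2.179, 0.001]
wrist_force: [0.8, -0.5, 0.3]
gripper_width: 0.664
grip_force: 0.0
```

```bash
python3 -c "
from h import *
I,p,d=look('w16');A['cST']=('col',442,-124,87.6,96,16,(20,40));see(I,p,d,['cST','tST'])
delta(443,109,90,74.6)"
```

```text
cST col c [ 440.8 -122.2] rect [ 440.6 -123.3] [14.6 94.3] ang 87.8 n 1148 z95 24.9
tST tray c [ 441.2 -123.6] rect [ 441.2 -123.9] [ 54.7 138.3] ang 87.6 n 5203 z95 22.1
t 22.05 pos [ 443.8 -124.6   74.6] yaw 87.8 F [ 0.  -0.   1.5] w 59.7 g 0.0
to (443, 109, 90, 74.6) shift [233.4  -9.6 -15.7] turn [ 0.3  0.  13.2]
```

Emit:
drive_tool([
  [[35, -1, -5, 0, 0, 2, 70], [80, -3, -10, 0, 0, 4, 70], [130, -4, -15, 0, 0, 7, 70], [180, -6, -20, 0, 0, 10, 70], [215, -7, -20, 0, 0, 12, 70], [230, -8, -20, 0, 0, 13.2, 70], [233, -8, -20, 0, 0, 13.2, 70], [233, -8, -20, 0, 0, 13.2, 70]],
])

```text
time_s: 23.05
position: [442.4, 108.2, 90.3]
tcp_rot: [2.498, 1.904, -0.001]
wrist_force: [-0.2, -0.2, 0.3]
gripper_width: 0.822
grip_force: 0.0
```

```bash
python3 -c "
from h import *
I,p,d=look('w17');see(I,p,d,['cLK'])
delta(443,109,-34,74.6)"
```

```text
cLK col c [441.9 111.5] rect [440.9 108.8] [ 32.2 135.8] ang 74.6 n 3628 z95 28.5
t 23.1 pos [442.4 107.8  90.3] yaw 74.6 F [ 0.5 -0.5  0.2] w 70.0 g 0.0
to (443, 109, -34, 74.6) shift [  1.4   0.3 124.3] turn [-0.  0. -0.]
```

Emit:
drive_tool([
  [[1.4, -0.8, 25, 0, 0, 0, 55], [1.4, -0.8, 55, 0, 0, 0, 50], [1.4, -0.8, 85, 0, 0, 0, 50], [1.4, -0.8, 107, 0, 0, 0, 50], [1.4, -0.8, 118, 0, 0, 0, 50], [1.4, -0.8, 123, 0, 0, 0, 50], [1.4, -0.8, 123, 0, 0, 0, 50], [1.4, -0.8, 123, 0, 0, 0, 50]],
])

```text
time_s: 24.1
position: [442.4, 109.8, -32.3]
tcp_rot: [2.499, 1.903, 0.0]
wrist_force: [-0.6, -0.3, -0.2]
gripper_width: 0.583
grip_force: 0.0
```

```bash
python3 -c "
from h import *
I,p,d=look('w18');cv2.imwrite('pics/w18.png',p[:,:,::-1]);axis(I,d)
delta(442,109.5,-33,74.6)"
```

```text
held: slope deg 0.1 y at 0 -0.2 front end x 119.5 tilt deg 13.9
t 24.15 pos [442.4 110.  -32.2] yaw 74.6 F [-0.1 -0.2  0.4] w 49.5 g 0.0
to (442, 109.5, -33, 74.6) shift [-0.6 -0.3  0.8] turn [ 0. -0. -0.]
```

View pics/w18.png

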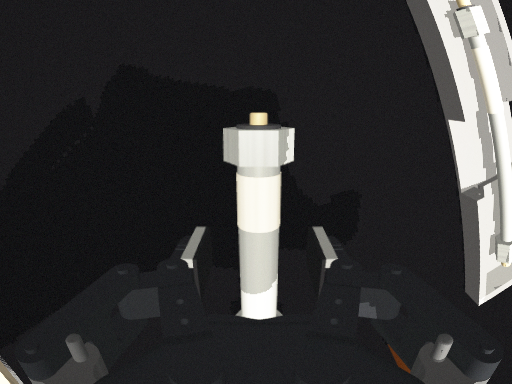

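Emit:
drive_tool([
  [[-0.6, -0.2, 0, 0, 0, 0, 35], [-0.6, -0.2, 0, 0, 0, 0, 20], [-0.6, -0.2, 0, 0, 0, 0, 5], [-0.6, -0.2, 0, 0, 0, 0, 5], [-0.6, -0.2, 0, 0, 0, 0, 5], [-0.6, -0.2, 0, 0, 0, 0, 5], [-0.6, -0.2, 0, 0, 0, 0, 5], [-0.6, -0.2, 0, 0, 0, 0, 5]],
], newtons=110)

```text
time_s: 25.15
position: [442.1, 109.8, -31.8]
tcp_rot: [2.498, 1.904, 0.001]
wrist_force: [-0.4, -0.0, 7.6]
gripper_width: 0.188
grip_force: 107.6
```

```bash
python3 -c "
from h import *
delta(442,109.5,60,74.6)
delta(610,-343.5,60,93)"
```

```text
t 25.15 pos [442.1 109.8 -31.8] yaw 74.6 F [-0.4 -0.   7.6] w 16.0 g 107.6
to (442, 109.5, 60, 74.6) shift [ -0.4   0.1 -91.8] turn [0.1 0.  0. ]
t 25.15 pos [442.1 109.8 -31.8] yaw 74.6 F [-0.4 -0.   7.6] w 16.0 g 107.6
to (610, -343.5, 60, 93) shift [-392.6  282.1  -91.4] turn [  0.1   0.  -18.4]
```

Emit:
drive_tool([
  [[0, 0, -5, 0, 0, 0, 5], [0, 0, -12, 0, 0, 0, 5], [0, 0, -30, 0, 0, 0, 5], [0, 0, -55, 0, 0, 0, 5], [0, 0, -80, 0, 0, 0, 5], [0, 0, -92, 0, 0, 0, 5], [0, 0, -92, 0, 0, 0, 5], [0, 0, -92, 0, 0, 0, 5]],
])

```text
time_s: 26.15
position: [441.2, 109.6, 58.9]
tcp_rot: [-2.498, -1.904, 0.002]
wrist_force: [-0.7, -1.0, -3.4]
gripper_width: 0.191
grip_force: 108.0
```

```bash
python3 -c "
from h import *
I,p,d=look('w19');axis(I,d)
delta(610,-343.5,60,93)"
```

```text
held: slope deg 0.4 y at 0 -1.0 front end x 66.3 tilt deg -1.4
t 26.2 pos [441.1 109.7  58.8] yaw 74.6 F [-0.2 -0.7 -2.6] w 16.1 g 108.0
to (610, -343.5, 60, 93) shift [-392.3  282.9   -1.2] turn [ -0.1   0.  -18.4]
```

Emit:
drive_tool([
  [[-25, 18, 0, 0, 0, -1, 5], [-65, 47, 0, 0, 0, -3, 5], [-108, 78, 0, 0, 0, -5, 5], [-152, 110, 0, 0, 0, -8, 5], [-196, 141, 0, 0, 0, -11, 5], [-240, 173, 0, 0, 0, -13, 5], [-282, 203, 0, 0, 0, -16, 5], [-310, 223, 0, 0, 0, -18.4, 5]],
])

```text
time_s: 27.2
position: [573.9, -251.3, 57.7]
tcp_rot: [-2.163, -2.277, 0.003]
wrist_force: [0.9, 0.7, -4.2]
gripper_width: 0.19
grip_force: 108.2
```

```bash
python3 -c "
from h import *
delta(609.5,-342,45,93)"
```

```text
t 27.2 pos [ 573.9 -251.3   57.7] yaw 92.9 F [ 0.9  0.7 -4.2] w 16.3 g 108.2
to (609.5, -342, 45, 93) shift [-92.4  30.9  12.7] turn [-0.1  0.  -0.1]
```

Emit:
drive_tool([
  [[-15, 5, 3, 0, 0, 0, 5], [-40, 13, 10, 0, 0, 0, 5], [-65, 21, 18, 0, 0, 0, 5], [-85, 28, 25, 0, 0, 0, 5], [-94, 31, 28, 0, 0, 0, 5], [-95, 31, 28, 0, 0, 0, 5], [-95, 31, 28, 0, 0, 0, 5], [-95, 31, 28, 0, 0, 0, 5]],
])

```text
time_s: 28.2
position: [610.8, -340.1, 32.0]
tcp_rot: [-2.16, -2.281, -0.001]
wrist_force: [-0.4, 0.3, -4.1]
gripper_width: 0.183
grip_force: 108.2
```

```bash
python3 -c "
from h import *
I,p,d=look('w20');axis(I,d);end(I,d,178,68,28);see(I,p,d,['tLK'])
delta(609.5,-342,-23.8,93)"
```

```text
held: slope deg 0.3 y at 0 -1.0 front end x 66.9 tilt deg -1.6
tray: width 68.0 slope deg 0.3 y at 0 -3.0 mid at front [-2.6 -2.6 -2.6] centre x -3.7
tLK tray c [ 605.2 -288.1] rect [ 606.6 -314. ] [ 68.9 117.9] ang 93.0 n 4171 z95 28.7
t 28.25 pos [ 610.8 -340.4   32. ] yaw 93.1 F [ 0.2 -0.3 -2.8] w 16.0 g 108.2
to (609.5, -342, -23.8, 93) shift [-1.5 -1.4 55.8] turn [ 0.  -0.   0.1]
```

Emit:
drive_tool([
  [[-2.4, -1.8, 10, 0, 0, 0, 5], [-2.4, -1.8, 25, 0, 0, 0, 5], [-2.4, -1.8, 38, 0, 0, 0, 5], [-2.4, -1.8, 47, 0, 0, 0, 5], [-2.4, -1.8, 52, 0, 0, 0, 5], [-2.4, -1.8, 54, 0, 0, 0, 5], [-2.4, -1.8, 55.2, 0, 0, 0, 5], [-2.4, -1.8, 56, 0, 0, 0, 5]],
])

```text
time_s: 29.25
position: [609.3, -343.8, -23.7]
tcp_rot: [2.162, 2.279, 0.0]
wrist_force: [-1.2, 1.4, 2.9]
gripper_width: 0.191
grip_force: 108.4
```

```bash
python3 -c "
from h import *
I,p,d=look('w21');delta(609.5,-342,-23.8,93)"
```

```text
t 29.3 pos [ 609.3 -343.9  -23.6] yaw 93.0 F [-0.6  0.5  0.7] w 15.9 g 108.3
to (609.5, -342, -23.8, 93) shift [1.9 0.3 0.2] turn [0. 0. 0.]
```

Force went from −4 to about +2 N: contact with the floor. One more half millimetre, then release.

Emit:
drive_tool([
  [[0, 0, 0.4, 0, 0, 0, 5], [0, 0, 0.4, 0, 0, 0, 16], [0, 0, 0.4, 0, 0, 0, 24], [0, 0, 0.4, 0, 0, 0, 34], [0, 0, 0.4, 0, 0, 0, 34], [0, 0, -25, 0, 0, 0, 34], [0, 0, -70, 0, 0, 0, 50], [0, 0, -110, 0, 0, 0, 60]],
])

```text
time_s: 30.3
position: [609.9, -343.7, 88.9]
tcp_rot: [2.16, 2.278, 0.002]
wrist_force: [-0.2, 0.2, 0.3]
gripper_width: 0.699
grip_force: 0.0
```

```bash
python3 -c "
from h import *
I,p,d=look('w22');A['cLK']=('col',608.5,-344,93,136,28,(31,45));see(I,p,d,['cLK','tLK'])
delta(463.5,-362,75,86.6)"
```

```text
cLK col c [ 609.  -344.3] rect [ 608.8 -344.4] [ 22.3 123.6] ang 93.1 n 2084 z95 36.8
tLK tray c [ 608.1 -343.6] rect [ 608.1 -344.1] [ 69.  177.7] ang 92.9 n 7430 z95 32.5
t 30.35 pos [ 613.4 -344.6   95.1] yaw 93.0 F [ 2.6 -0.3  4. ] w 59.7 g 0.0
to (463.5, -362, 75, 86.6) shift [  -9.3 -150.8   18.6] turn [0.6 0.2 6.4]
```

Emit:
drive_tool([
  [[-2, -25, 2, 0, 0, 1, 60], [-4, -60, 5, 0, 0, 3, 60], [-7, -95, 8, 0, 0, 4, 60], [-9, -125, 11, 0, 0, 6, 60], [-10.4, -142, 12, 0, 0, 6.4, 60], [-10.4, -146.7, 12, 0, 0, 6.4, 60], [-10.4, -146.7, 12, 0, 0, 6.4, 60], [-10.4, -146.7, 12, 0, 0, 6.4, 60]],
])

```text
time_s: 31.35
position: [464.6, -361.4, 73.8]
tcp_rot: [2.284, 2.156, 0.002]
wrist_force: [0.1, 0.3, -1.3]
gripper_width: 0.705
grip_force: 0.0
```

```bash
python3 -c "
from h import *
I,p,d=look('w23');see(I,p,d,['cSK'])
delta(462.8,-362.3,-33,86.6)"
```

```text
cSK col c [ 461.9 -360.6] rect [ 461.6 -363.4] [32.2 88. ] ang 87.0 n 2848 z95 28.7
t 31.4 pos [ 464.4 -361.4   73.7] yaw 86.7 F [0.1 0.1 0.4] w 59.5 g 0.0
to (462.8, -362.3, -33, 86.6) shift [ -1.   -1.7 106.7] turn [ 0.1 -0.   0.1]
```

Emit:
drive_tool([
  [[-0.7, -1.9, 20, 0, 0, 0, 50], [-0.7, -1.9, 45, 0, 0, 0, 50], [-0.7, -1.9, 70, 0, 0, 0, 50], [-0.7, -1.9, 92, 0, 0, 0, 50], [-0.7, -1.9, 102, 0, 0, 0, 50], [-0.7, -1.9, 106, 0, 0, 0, 50], [-0.7, -1.9, 106, 0, 0, 0, 50], [-0.7, -1.9, 106, 0, 0, 0, 50]],
])

```text
time_s: 32.4
position: [461.6, -362.8, -31.7]
tcp_rot: [2.285, 2.154, 0.001]
wrist_force: [1.2, -0.5, -0.3]
gripper_width: 0.584
grip_force: 0.0
```

```bash
python3 -c "
from h import *
I,p,d=look('w24');cv2.imwrite('pics/w24.png',p[:,:,::-1]);axis(I,d)
delta(462.5,-362,-33,86.6)"
```

```text
held: slope deg 0.1 y at 0 -0.1 front end x 119.4 tilt deg 13.3
t 32.45 pos [ 461.6 -362.8  -31.8] yaw 86.6 F [-0.6  0.1 -0.2] w 49.9 g 0.0
to (462.5, -362, -33, 86.6) shift [0.9 0.9 1.2] turn [0.1 0.  0. ]
```

View pics/w24.png

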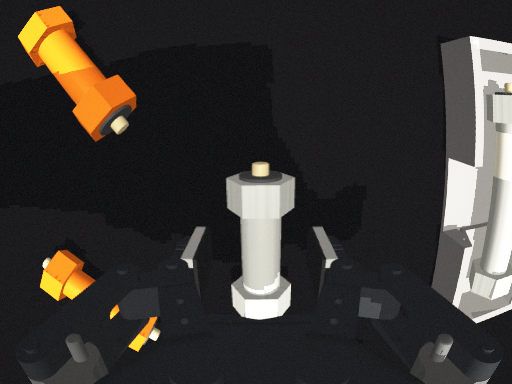

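Emit:
drive_tool([
  [[0.6, 0, 0.7, 0, 0, 0, 35], [0.6, 0, 0.7, 0, 0, 0, 20], [0.6, 0, 0.7, 0, 0, 0, 5], [0.6, 0, 0.7, 0, 0, 0, 5], [0.6, 0, 0.7, 0, 0, 0, 5], [0.6, 0, 0.7, 0, 0, 0, 5], [0.6, 0, 0.7, 0, 0, 0, 5], [0.6, 0, 0.7, 0, 0, 0, 5]],
], newtons=110)

```text
time_s: 33.45
position: [461.7, -362.0, -32.5]
tcp_rot: [2.285, 2.155, 0.001]
wrist_force: [0.3, 0.3, 6.5]
gripper_width: 0.187
grip_force: 107.6
```

Emit:
drive_tool([
  [[0, 0, -5, 0, 0, 0, 5], [0, 0, -12, 0, 0, 0, 5], [0, 0, -30, 0, 0, 0, 5], [0, 0, -55, 0, 0, 0, 5], [0, 0, -80, 0, 0, 0, 5], [0, 0, -95, 0, 0, 0, 5], [0, 0, -95, 0, 0, 0, 5], [0, 0, -95, 0, 0, 0, 5]],
])

```text
time_s: 34.45
position: [460.4, -361.8, 61.2]
tcp_rot: [-2.285, -2.154, 0.001]
wrist_force: [0.1, 0.3, -1.7]
gripper_width: 0.188
grip_force: 108.0
```

```bash
python3 -c "
from h import *
I,p,d=look('w25');axis(I,d)
delta(500,0,70,86)
delta(452,369,70,85.2)"
```

```text
held: slope deg -0.4 y at 0 -0.5 front end x 42.9 tilt deg 12.9
t 34.5 pos [ 460.3 -361.7   61. ] yaw 86.6 F [ 0.2 -0.2 -2.9] w 16.3 g 108.0
to (500, 0, 70, 86) shift [363.4  18.3  -8.8] turn [-0.1 -0.   0.6]
t 34.5 pos [ 460.3 -361.7   61. ] yaw 86.6 F [ 0.2 -0.2 -2.9] w 16.3 g 108.0
to (452, 369, 70, 85.2) shift [728.9 -51.3  -8.4] turn [-0.1 -0.   1.4]
```

Emit:
drive_tool([
  [[25, -2, -4, 0, 0, 0, 5], [65, -5, -8, 0, 0, 0, 5], [110, -8, -8, 0, 0, 0, 5], [160, -12, -8, 0, 0, 0, 5], [210, -15, -8, 0, 0, 0, 5], [260, -18, -8, 0, 0, 0, 5], [310, -22, -8, 0, 0, 0.5, 5], [360, -25, -8, 0, 0, 0.5, 5]],
])

```text
time_s: 35.5
position: [456.7, 0.6, 69.3]
tcp_rot: [-2.294, -2.145, 0.001]
wrist_force: [0.9, 0.5, -2.3]
gripper_width: 0.186
grip_force: 108.0
```

Emit:
drive_tool([
  [[50, -4, 0, 0, 0, 0, 5], [100, -7, 0, 0, 0, 0, 5], [150, -10, 5, 0, 0, 0, 5], [200, -14, 10, 0, 0, 0.5, 5], [250, -18, 15, 0, 0, 0.9, 5], [300, -22, 20, 0, 0, 0.9, 5], [340, -25, 25, 0, 0, 0.9, 5], [360, -27, 30, 0, 0, 0.9, 5]],
])

```text
time_s: 36.5
position: [453.5, 362.6, 39.0]
tcp_rot: [-2.308, -2.129, 0.0]
wrist_force: [-0.3, -0.6, -2.0]
gripper_width: 0.189
grip_force: 108.0
```

```bash
python3 -c "
from h import *
I,p,d=look('w26');axis(I,d);see(I,p,d,['tSK']);end(I,d,130,68,28)
delta(451.5,368.7,30,85.2)"
```

```text
held: slope deg -0.6 y at 0 0.2 front end x 41.1 tilt deg 17.1
tSK tray c [451.6 384.8] rect [451.3 380. ] [ 68.9 106.6] ang 85.1 n 3009 z95 28.7
tray: width 68.0 slope deg 0.6 y at 0 -3.1 mid at front [-2.5 -2.7 -2.5] centre x 3.5
t 36.55 pos [453.  364.6  38.6] yaw 85.5 F [ 1.1  3.1 -1.7] w 16.5 g 107.9
to (451.5, 368.7, 30, 85.2) shift [ 4.  -1.8  8.6] turn [-0.1 -0.2  0.3]
```

Emit:
drive_tool([
  [[2, -1, 4, 0, 0, 0, 5], [3, -2, 8, 0, 0, 0.2, 5], [3, -2, 10, 0, 0, 0.2, 5], [3, -2, 10, 0, 0, 0.2, 5], [3, -2, 10, 0, 0, 0.2, 5], [3, -2, 10, 0, 0, 0.2, 5], [3, -2, 10, 0, 0, 0.2, 5], [3, -2, 10, 0, 0, 0.2, 5]],
])

```text
time_s: 37.55
position: [452.9, 363.1, 29.9]
tcp_rot: [2.316, 2.123, 0.0]
wrist_force: [-1.0, 0.6, -2.0]
gripper_width: 0.189
grip_force: 108.0
```

```bash
python3 -c "
from h import *
I,p,d=look('w27');axis(I,d);end(I,d,130,68,28)
delta(451.5,368.7,-24.5,85.2)"
```

```text
held: slope deg -0.4 y at 0 -0.5 front end x 42.9 tilt deg 12.3
tray: width 68.0 slope deg -0.3 y at 0 -2.9 mid at front [-3.  -3.  -3.3] centre x 4.8
t 37.6 pos [452.9 363.1  29.8] yaw 85.0 F [ 0.1  0.2 -2.8] w 16.0 g 108.0
to (451.5, 368.7, -24.5, 85.2) shift [ 5.5 -1.9 54.3] turn [ 0.   0.  -0.2]
```

Emit:
drive_tool([
  [[3, -1.2, 6, 0, 0, -0.1, 5], [5.8, -2.2, 20, 0, 0, -0.1, 5], [5.8, -2.2, 35, 0, 0, -0.1, 5], [5.8, -2.2, 45, 0, 0, -0.1, 5], [5.8, -2.2, 50, 0, 0, -0.1, 5], [5.8, -2.2, 52.5, 0, 0, -0.1, 5], [5.8, -2.2, 54, 0, 0, -0.1, 5], [5.8, -2.2, 54.9, 0, 0, -0.1, 5]],
])

```text
time_s: 38.6
position: [451.5, 369.2, -24.5]
tcp_rot: [2.314, 2.125, 0.001]
wrist_force: [-1.4, -2.5, 5.6]
gripper_width: 0.185
grip_force: 108.5
```

```bash
python3 -c "
from h import *
delta(451.5,368.7,-24.5,85.2)"
```

```text
t 38.6 pos [451.5 369.2 -24.5] yaw 85.1 F [-1.4 -2.5  5.6] w 15.8 g 108.5
to (451.5, 368.7, -24.5, 85.2) shift [-0.5  0.1  0. ] turn [ 0.  -0.  -0.1]
```

Contact at the expected height; release and rise.

Emit:
drive_tool([
  [[0, 0, 0, 0, 0, 0, 5], [0, 0, 0, 0, 0, 0, 16], [0, 0, 0, 0, 0, 0, 24], [0, 0, 0, 0, 0, 0, 34], [0, 0, 0, 0, 0, 0, 34], [0, 0, -25, 0, 0, 0, 34], [0, 0, -70, 0, 0, 0, 50], [0, 0, -115, 0, 0, 0, 60]],
])

```text
time_s: 39.6
position: [450.9, 368.9, 90.9]
tcp_rot: [-2.313, -2.125, 0.001]
wrist_force: [0.5, 0.9, 0.0]
gripper_width: 0.704
grip_force: 0.0
```

Emit:
drive_tool([
  [[0, 0, -30, 0, 0, 0, 60], [0, 0, -60, 0, 0, 0, 60], [0, 0, -80, 0, 0, 0, 60], [0, 0, -80, 0, 0, 0, 60], [0, 0, -80, 0, 0, 0, 60], [0, 0, -80, 0, 0, 0, 60], [0, 0, -80, 0, 0, 0, 60], [0, 0, -80, 0, 0, 0, 60]],
])

```text
time_s: 40.6
position: [451.0, 369.0, 169.5]
tcp_rot: [-2.314, -2.125, 0.001]
wrist_force: [0.4, 0.4, -0.4]
gripper_width: 0.704
grip_force: 0.0
```

```bash
python3 -c "
from h import *
I,p,d=look('w28');A['cSK']=('col',451,369,85,88,28,(31,45));see(I,p,d,['cSK','tSK'])
delta(451,369,170,85)
p,d=eyes.camera('top');cv2.imwrite('pics/top1.png',p[:,:,::-1]);I=eyes.camera_info('top')
A['cLK']=('col',608.5,-344,93,136,28,(31,45));A['cST']=('col',442,-124,87.6,96,16,(20,40));A['cLT']=('col',592,129,96.2,172,16,(20,40))
see(I,p,d,['cLT','cST','cLK'],False)
m=(p.max(2)>70).astype(np.uint8);n,L,S,C=cv2.connectedComponentsWithStats(m)
for i in range(1,n):
  if S[i,4]>40: print(C[i].round(1),S[i,4])"
```

```text
cSK col c [451.  368.6] rect [450.5 368.4] [22.4 75. ] ang 85.7 n 875 z95 37.0
tSK tray c [450.5 368.4] rect [450.3 368.2] [ 68.6 129.6] ang 85.0 n 3071 z95 32.7
t 40.65 pos [451.1 369.  169.7] yaw 85.1 F [-0.6  0.2  0.7] w 60.2 g 0.0
to (451, 369, 170, 85) shift [-0.  -0.1 -0.3] turn [-0.   0.   0.1]
cLT col c [593.6 130.1] rect [593.7 130.9] [ 13.5 165.7] ang 96.8 n 125 z95 26.4
cST col c [ 442.4 -122.1] rect [ 443.7 -121. ] [16.5 89.3] ang 88.0 n 83 z95 26.0
cLK col c [ 611.2 -342.8] rect [ 610. -343.] [ 23.8 123.7] ang 93.4 n 157 z95 37.6
[271.2  38.2] 37479
[123.7  87.9] 990
[225.7  90.1] 1876
[171.  126.4] 718
[257.6 116.9] 211
[240.2 134.3] 240
[298.3 135.3] 350
[351.4 172.6] 1658
[186.8 175.8] 1600
[ 83.  308.3] 26823
[ 42.5 180.4] 97
[231.9 199.6] 83
[401.1 210. ] 327
[274.5 229.5] 1109
[324.4 255.1] 348
[373.3 261. ] 349
```

View pics/top1.png

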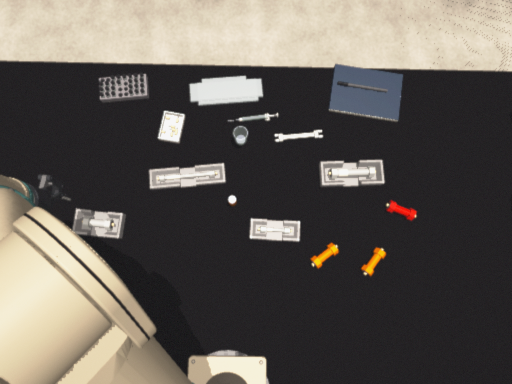

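The top view shows all four columns in their trays at (187,176), (275,230), (352,173) and (98,223). The vial at (232,200), the beaker at (240,134) and the red and orange look-alikes haven't moved.

```bash
python3 -c "
from plant import job
print(job.hand_in())"
```

```text
the job is handed in; nothing more can be done
None
```

I laid all four columns down in their own trays and handed the job in at about 41 s; the final depth readings show each at its full-down height, with the vial, beaker and look-alikes where they were.

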